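# Index the tube carousel to the dispensing nozzle

### The job

Bring the rack with the red caps under the dispensing nozzle: pull up the orange T-grip of the locking plunger and twist it so that it stays out, then turn the carousel by its black pegs until the red rack stands under the nozzle while the plunger is still out, and only then twist the grip back so that the pin drops fully home in the hole there and locks the carousel. Keep all three racks in their seats, keep clear of the dispenser with its boom and nozzle, and leave everything else on the bench where it is.

Things in the scene. Friction and masses are not known exactly. Their poses are not given: they have to be found in the camera images.
- station: fixed station: base plate with a turning disc (carousel, diameter 328 mm, top 57 mm above the bench). Origin on the bench on the disc's axis; z up; +x points to the dispenser (away from the robot), +y to the plunger bracket. Yaw within 0.25 rad. Base plate x -165 to +285, y -195 to +205 mm, 14 mm thick. Bracket x -20 to +20, y +137 to +200 mm, 75 mm high, the pin's sleeve on it 103 mm.
- dispenser: dispenser fixed to the station, same origin and axes: white pump housing at x +195 to +280, y -65 to +65 mm, 134 mm high, with a column and a boom (22 mm wide, 213 to 231 mm above the bench) that reaches from x +240 back to x +65 mm over the disc; blue nozzle head (diameter 26 mm) below the boom. Not to be bumped.
- nozzle (a point): tip of the steel dispensing needle under the boom's blue head, 118 mm above the bench, 78 mm from the carousel's axis along the station's +x. A rack in the seat there is centred below it. At the start the green rack stands there.
- grip (a point): centre of the orange T-grip on top of the locking plunger, over the disc's rim 150 mm from the carousel's axis, on the station's +y side. A bar 46 mm long (its own x), 14 mm wide (its own y), 20 mm high; when home this point is 135 mm above the bench, and it rises with the plunger. Take it across the 14 mm width from above. Nothing within 60 mm of it sideways is higher than 108 mm.
- plunger (a joint): how far the locking plunger is pulled up, m: 0 = fully home, pin 11 mm deep in a hole of the disc; at 0.0135 or more the grip can be twisted; upper stop 0.018. Spring: 6 N down at 0, 10 N at 0.013. Twisted and let go it stays out at about 0.0126. Over no hole the pin rests on the disc at 0.011. Its round end draws the carousel into place when a hole is within about 3 mm (0.02 rad).
- tgrip (a joint): twist of the T-grip, rad: 0 = bar along the station's x, its cross-pin over or in the sleeve's slot, plunger free to drop (within about 0.15 rad of 0); positive anticlockwise seen from above. It may be twisted either way, stops at 1.75. Twisted 1.0 to 1.4 rad it stays out and stays where it is left.
- carousel (a joint): turn of the carousel, rad: 0 at the start (locked), positive anticlockwise seen from above, no end stops. It locks at every multiple of 2.094 (120 degrees), so one step one way or the other brings the red rack under the nozzle. Bearing friction 0.25 N m (2 N at a peg); it stops almost at once when no longer pushed.
- peg_a (a point): middle of a black upright turning peg on the disc, diameter 16, height 50 mm (57 to 107 mm above the bench), 120 mm from the axis, at the start 50 degrees anticlockwise from the station's +x. Pegs a, b and c turn with the disc and are for pushing it round.
- peg_b (a point): middle of a like peg, at the start 170 degrees anticlockwise from the station's +x (the side of the robot)
- peg_c (a point): middle of a like peg, at the start 290 degrees anticlockwise from the station's +x (the right side)
- red_rack_center (a point): centre of the round red tube rack (0.1 to 0.2 kg): red disc, diameter 78, height 28 mm, with seven small tubes whose red caps reach 40 mm above its underside; this point is 20 mm above the underside. At the start in either of the two seats away from the nozzle, at +120 or -120 degrees from the station's +x. It stands loosely in a round seat with a 10 mm lip; the seats are 78 mm from the carousel's axis, 120 degrees apart.
- green_rack_center (a point): centre of the round green tube rack (0.1 to 0.2 kg): green disc, diameter 78, height 28 mm, with seven small tubes whose green caps reach 40 mm above its underside; this point is 20 mm above the underside. At the start under the nozzle. It stands loosely in a round seat with a 10 mm lip; the seats are 78 mm from the carousel's axis, 120 degrees apart.
- blue_rack_center (a point): centre of the round blue tube rack (0.1 to 0.2 kg): blue disc, diameter 78, height 28 mm, with seven small tubes whose blue caps reach 40 mm above its underside; this point is 20 mm above the underside. At the start in the other seat away from the nozzle. It stands loosely in a round seat with a 10 mm lip; the seats are 78 mm from the carousel's axis, 120 degrees apart.
- tip_box: bystander: blue box of pipette tips with a clear lid, 122 x 85 x 70 mm, left of the station; origin at the centre of its underside
- reagent_bottle: bystander: amber bottle with a black cap, diameter 66, height 130 mm, right of the station; origin at the centre of its underside
- microplate: bystander: white 96-well plate, 86 x 128 x 14 mm, right of the station; origin at the centre of its underside
- pipette: bystander: grey hand pipette lying on the bench along x, 260 mm long, left of the station; origin at the centre of its underside
- marker: bystander: marker pen lying on the bench along y, 130 mm long, right of the station near the microplate; origin at the centre of its underside
Things that resemble listed ones, but are neither listed nor needed, are in the scene too. There is more than one size of the part that bears red_rack_center; the job needs the middle-sized.

How it is judged (in metres and radians):
On the way, in this order (a step that is already met when the one before it is completed fails the run):
1. the plunger is pulled up and twisted so that it stays out (value of joint plunger above 0.0105 m and (value of joint tgrip above 0.4 rad or value of joint tgrip below -0.4 rad)), for 0.3 s.
2. the red rack stands under the nozzle while the plunger is still held out (all of step 1 and horizontal distance between red_rack_center and nozzle below 0.012 m), for 0.2 s.
At the end, for the whole second after the job is handed in: The red rack is centred under the nozzle within 7 mm, the plunger is fully home (within 2 mm) with its grip twisted back to within 0.3 rad of its slot, the carousel is still, and all three racks stand in their seats (horizontal distance between red_rack_center and nozzle below 0.007 m and value of joint plunger below 0.002 m and value of joint tgrip between -0.3 and 0.3 rad and velocity of joint carousel between -0.02 and 0.02 rad/s and not (horizontal distance between red_rack_center and station above 0.092 m or horizontal distance between red_rack_center and station below 0.064 m or height (world z) of red_rack_center above 0.087 m or height (world z) of red_rack_center below 0.067 m or angle between red_rack_center's own z axis and vertical above 0.2 rad) and not (horizontal distance between green_rack_center and station above 0.092 m or horizontal distance between green_rack_center and station below 0.064 m or height (world z) of green_rack_center above 0.087 m or height (world z) of green_rack_center below 0.067 m or angle between green_rack_center's own z axis and vertical above 0.2 rad) and not (horizontal distance between blue_rack_center and station above 0.092 m or horizontal distance between blue_rack_center and station below 0.064 m or height (world z) of blue_rack_center above 0.087 m or height (world z) of blue_rack_center below 0.067 m or angle between blue_rack_center's own z axis and vertical above 0.2 rad)); the robot touches nothing.
It fails at once if a rack was lifted, tipped or knocked out of its seat ((horizontal distance between red_rack_center and station above 0.092 m or horizontal distance between red_rack_center and station below 0.064 m or height (world z) of red_rack_center above 0.087 m or height (world z) of red_rack_center below 0.067 m or angle between red_rack_center's own z axis and vertical above 0.2 rad) or (horizontal distance between green_rack_center and station above 0.092 m or horizontal distance between green_rack_center and station below 0.064 m or height (world z) of green_rack_center above 0.087 m or height (world z) of green_rack_center below 0.067 m or angle between green_rack_center's own z axis and vertical above 0.2 rad) or (horizontal distance between blue_rack_center and station above 0.092 m or horizontal distance between blue_rack_center and station below 0.064 m or height (world z) of blue_rack_center above 0.087 m or height (world z) of blue_rack_center below 0.067 m or angle between blue_rack_center's own z axis and vertical above 0.2 rad)).
It fails at once if the nozzle, boom or pump was bumped (more than 3 N) (contact force between any of the fingers, the arm and dispenser above 3 N).
It fails at once if something else on the bench was moved by more than 25 mm (distance of any of tip_box, reagent_bottle, microplate, pipette, marker from where it was at the start of the episode above 0.025 m).
It also fails if it takes over 64 s, if anything falls off the work surface, if the arm or the gripper's body presses on something with over 40 N, if the wrist force passes 120 N, or if a joint passes its speed limit or range.

### The arm

A 6-joint arm with a two-finger parallel gripper is mounted at the origin on the work surface. World frame = base frame: x ahead of the robot, y to its left, z up, the work surface at z = 0. Lengths are in mm, angles in degrees, forces in N, time in s.
With the tool pointing down it reaches from about 300 to 850 mm from the base axis. Payload 4.2 kg.
Tool frame: the origin (TCP) lies midway between the tips of the shut fingers; the grasp point (between the pads) lies env.grip_depth behind it (env.grip_depth is the distance from the TCP to the grasp point, in mm); z points along the fingers, y is the direction in which the jaws open and shut (so a half turn about z gives the same grasp; the last joint's range is limited). The gripper opens to 91 mm and grips with 3 to 60 N. Pads are 32 mm wide; open, the fingers measure 118 mm over their backs; the gripper's body (76 mm by 178 mm) begins 60 mm behind the grasp point.
Start: joints at [-75.115, 18.312, 89.639, -0, 72.044, -1.146], TCP at [158.797, -552.654, 213.976] pointing down, gripper open.
Joint ranges: [-177.97, 177.97], [-48.28, 115.42], [12.27, 149.76], [-77.06, 257.06], [2.81, 150.46], [-146.56, 146.56]. Speed limits (degrees/s): [147.25, 147.25, 180, 180, 180, 180].

### API

Orientations are given as [roll, pitch, yaw] about the fixed x, y, z axes, in that order (R = Rz(yaw) Ry(pitch) Rx(roll)).
In Python, from workcell import env, cams, spotter gives the robot as it stands.
- The arm moves only by the tool apply_moves, never from a script. Its argument "plan" is a list of rows, each an object with "jaw": the closure, from 0 (fully open) to 1 (shut); "delta_pos": the shift along the tool's x, y, z in mm, a list of three; "spin": the turn about the tool's z in rad. In form: [{"jaw": jaw, "delta_pos": [dx, dy, dz], "spin": spin}, ...]. A call has exactly 8 rows; each row is the pose to reach, as a shift and turn from the pose measured when the call began, along the tool's axes at that moment; what a row does not reach only later rows make up. A row lasts 1/8 s, in which the tool goes at most 62.5 mm and 10.7 degrees, less where a joint would pass 70% of its speed; a pose out of reach is approached as far as the arm can. A call with a gripper value outside its range is refused whole. The fingers move at their own pace and stop on an object; "squeeze" is the grip in N (left out, the last holds). Time passes only in rows, so rows that repeat a pose let the fingers close, or fill a call up. It gives the time, the measured TCP pose, the force and the opening at its end, in the units of the state.
- env.state(): the state, without advancing time (a new reading comes with each control period).
- cams.grab_frame(name): name is "scene" or "side" or "wrist"; returns the picture (400x640x3 uint8, red, green, blue); there is no depth.
- cams.calibration(name): a dict with "camera_matrix" (3x3 intrinsics, pixels), "k1" (the pictures are not rectified: a ray, as slopes to the right and down, at radius r is drawn at 1 + k1 r^2 times it, then the intrinsics apply), "rvec" (rotation vector, rad) and "tvec" (3), from world to camera coordinates, as OpenCV has them. Camera axes: x right, y down, z forward; pixel columns grow to the right and rows downward; lengths in mm; the calibration is good to about 2 mm. A picture is of the moment at which its call begins: read the wrist's pose just before it. calibration takes no time and is no camera call; for the wrist camera it gives the pose at the moment of the call.
- env.job_done(): hands the job in, once; it reports no verdict.
Trained networks look in the newest picture that a camera, given by its name, has taken for a name from the list of things; names that differ only in an ending like _2 or _b are one class to them, and where a whole thing is asked for, a point or a joint stands for the part that bears it (a point fixed in the world has none). Each returns a list of dicts, best first, with "confidence" (0 to 1); they miss things now and then, are a little off and sometimes report something else, mostly with a low value. They report only what shows in the picture. A call takes as long as a camera call. They do not tell look-alikes from the thing itself.
- spotter.masks_of(camera, target): "region" (400x640 bool, what is visible of it) and "extent" ([left, top, right, bottom] in pixels, round what is visible of it).
The state is a dict: "time_s": time; "qpos": joint angles; "qvel": joint speeds; "effort": joint torques, N m; "ee_pos": TCP position; "ee_rot": TCP orientation; "force": force on the tool from outside, world axes, zero at the start; "torque": the same for the moment, N m; "gripper_width": finger opening in mm.
Only numpy, scipy, OpenCV 4.12 (cv2) and the standard library are available. Lean on these libraries where they do the work, as an engineer would, in place of code of your own. Each camera call takes 0.05 s, during which the arm holds its last target.

## Working session

There is one attempt and no reset: what is moved stays moved. The work goes in short steps, Python scripts to look and compute and a tool call to move; the robot and the scene stay as the last step left them, time stands still between calls to the robot, and variables do not carry over. Pictures are saved under pics/ and viewed, and the job is handed in when it is done.

Besides the shell and the picture viewer there is one more tool, called as name([rows], argument=value, ...), one row to a line, values as JSON. apply_moves: Moves the arm, as the interface text tells. Its arguments: {"type":"object","properties":{"plan":{"type":"array"},"squeeze":{"type":"number"}},"required":["plan"]}

```bash
ls; mkdir -p pics
python3 - <<'E'
from workcell import env,cams,spotter
import cv2
print(env.state(), env.grip_depth)
for n in ["scene","side"]:
    im=cams.grab_frame(n); cv2.imwrite(f"pics/{n}0.png",im[:,:,::-1]); c=cams.calibration(n); print(n,c)
E
```

```text
pics
{'time_s': 0.0, 'qpos': array([-7.51155667e+01,  1.83524902e+01,  8.97088198e+01, -7.23331206e-04,
        7.20421136e+01, -1.14823375e+00]), 'qvel': array([-0.01132797,  0.03220318, -0.07184696,  0.01192907,  0.09299127,
       -0.02887864]), 'effort': array([-8.92824501e-04, -4.12454152e+01, -2.31974208e+01,  7.26549234e-02,
        4.57807886e-02, -1.41068440e-04]), 'ee_pos': array([ 158.64855106, -552.1436791 ,  213.09540661]), 'ee_rot': array([-1.79896583e+02, -1.38496538e-03,  1.60328895e+01]), 'force': array([ 0.2492551 , -0.03871541, -0.8949988 ]), 'torque': array([-0.03159258,  0.04952382,  0.01236777]), 'gripper_width': 91.22431650511388} 18.8
scene {'camera_matrix': array([[400.39725868,   0.        , 314.96846493],
       [  0.        , 400.39725868, 203.71746724],
       [  0.        ,   0.        ,   1.        ]]), 'k1': -0.00016575691466999963, 'rvec': array([ 2.10069898,  0.87824867, -0.43723096]), 'tvec': array([-400.45207574, -141.08848401, 1387.45729761])}
side {'camera_matrix': array([[499.37313182,   0.        , 318.2923669 ],
       [  0.        , 499.37313182, 199.29374264],
       [  0.        ,   0.        ,   1.        ]]), 'k1': -0.057185595041042675, 'rvec': array([ 0.97195943, -2.42916185,  1.08465799]), 'tvec': array([ 420.63366976,  300.90064397, 1204.31142974])}
```

View pics/scene0.png

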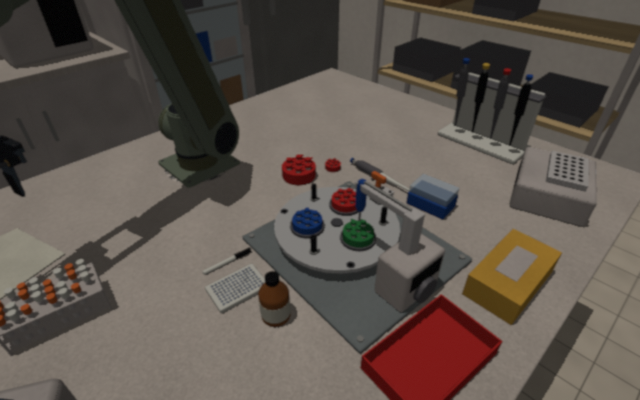

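View pics/side0.png

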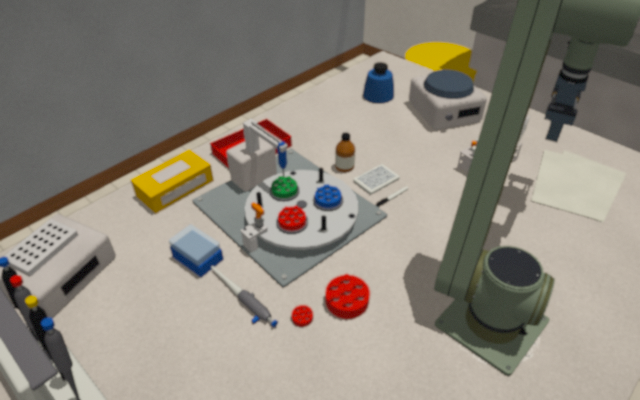

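```bash
cat > h.py <<'E'
import numpy as np, cv2
from workcell import env,cams,spotter
def proj(cal,P):
    R,_=cv2.Rodrigues(cal["rvec"]); p=np.atleast_2d(P)@R.T+cal["tvec"]
    s=p[:,:2]/p[:,2:]; r2=(s**2).sum(1,keepdims=True); s=s*(1+cal["k1"]*r2)
    K=cal["camera_matrix"]; return s*[K[0,0],K[1,1]]+[K[0,2],K[1,2]]
def st2w(th,P):
    x,y,a=th; P=np.atleast_2d(P); c,s=np.cos(a),np.sin(a)
    return np.c_[x+c*P[:,0]-s*P[:,1], y+s*P[:,0]+c*P[:,1], P[:,2]]
def pol(r,d,z): d=np.radians(d); return [r*np.cos(d),r*np.sin(d),z]
E
python3 - <<'E'
from h import *
for n in ["scene","side"]:
    cams.grab_frame(n)
    for t in ["grip","peg_a","red_rack_center","green_rack_center","blue_rack_center","station","dispenser"]:
        for m in spotter.masks_of(n,t):
            ys,xs=np.nonzero(m["region"]); print(n,t,round(m["confidence"],2),np.round(m["extent"]),len(xs),np.round([xs.mean(),ys.mean()],1) if len(xs) else None)
E
```

```text
scene grip 0.67 [373. 172. 387. 187.] 162 [377.9 178.5]
scene grip 0.16 [242. 174. 472. 352.] 20023 [357.9 259.6]
scene peg_a 0.7 [340. 216. 372. 244.] 739 [357.4 233.2]
scene peg_a 0.65 [272. 180. 402. 276.] 6356 [333.8 232.9]
scene red_rack_center 0.7 [331. 188. 355. 210.] 498 [343.3 200. ]
scene red_rack_center 0.59 [324. 158. 339. 171.] 192 [331.7 164.7]
scene red_rack_center 0.57 [282. 153. 317. 186.] 889 [297.8 169.8]
scene green_rack_center 0.77 [343. 221. 372. 246.] 734 [357.5 233.3]
scene green_rack_center 0.16 [273. 188. 400. 272.] 6010 [333.6 233.7]
scene blue_rack_center 0.68 [292. 209. 321. 234.] 656 [306.5 221.2]
scene station 0.84 [241. 173. 472. 352.] 20035 [358.  259.6]
scene station 0.34 [358. 179. 444. 309.] 5410 [402.6 252.8]
scene dispenser 0.56 [358. 178. 444. 310.] 5253 [403.  253.3]
scene dispenser 0.21 [355. 161. 390. 179.] 194 [366.9 166.9]
side grip 0.68 [252. 204. 262. 218.] 122 [257.5 210.3]
side peg_a 0.93 [242. 170. 360. 249.] 4907 [304.8 211.7]
side peg_a 0.36 [271. 175. 300. 197.] 498 [284.2 187.2]
side red_rack_center 0.94 [282. 208. 308. 231.] 586 [291.5 218.4]
side red_rack_center 0.72 [323. 273. 370. 320.] 1629 [347.  296.3]
side red_rack_center 0.7 [286. 305. 309. 327.] 365 [301.7 314.9]
side green_rack_center 0.57 [273. 178. 298. 195.] 490 [284.  187.4]
side green_rack_center 0.4 [226. 122. 287. 190.] 2654 [255.7 156.9]
side green_rack_center 0.33 [279. 207. 308. 232.] 573 [291.4 218.4]
side blue_rack_center 0.87 [314. 187. 341. 209.] 497 [328.3 196.6]
side blue_rack_center 0.74 [169. 227. 225. 278.] 1807 [195.8 250.3]
side station 0.94 [194. 118. 387. 288.] 14156 [282.7 207.6]
side dispenser 0.93 [227. 119. 288. 189.] 2654 [255.5 156.7]
```

Run:
```python
import cv2
a=cv2.imread("pics/scene0.png")[140:320,230:480]; b=cv2.imread("pics/side0.png")[110:290,190:390]
cv2.imwrite("pics/c0.png",cv2.resize(a,None,fx=3,fy=3,interpolation=2)); cv2.imwrite("pics/c1.png",cv2.resize(b,None,fx=3,fy=3,interpolation=2))
```

```text
(no output)
```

View pics/c0.png

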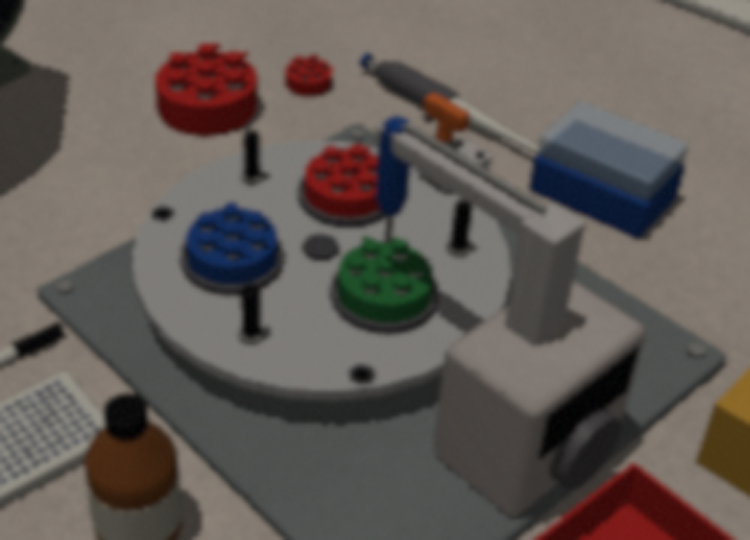

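View pics/c1.png

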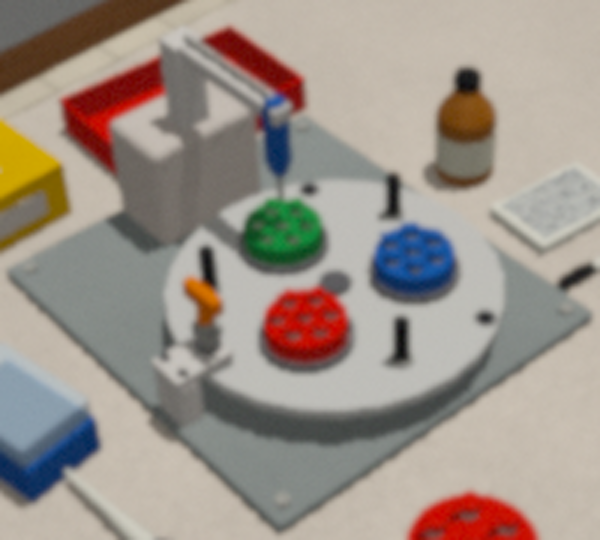

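```bash
cat > fit.py <<'E'
from h import *
from scipy.optimize import least_squares
# rack mask centroid ~ body center z ~ 57+? underside 57 => red center 77 ; visual centre ~72
obs={"scene":[((0,150,135),(378.1,178.5),1),(pol(120,50,82),(383.7,215.3),1),(pol(120,170,82),(313.7,191.7),1),(pol(120,290,82),(313.7,244),1),
 (pol(78,0,75),(357.5,233.2),1),(pol(78,-120,75),(306.5,221.2),1),((0,0,60),(337,222.3),1)],
"side":[((0,150,135),(257.5,210.3),1),(pol(120,170,82),(323.7,223.3),1),(pol(120,290,82),(321,175),1),
 (pol(78,0,75),(284.1,187.3),1),(pol(78,-120,75),(328.3,196.6),1),(pol(78,120,75),(291.5,218.4),1),((0,0,60),(301.7,204.3),1)]}
cal={n:cams.calibration(n) for n in obs}
def res(th,names=("scene","side")):
    r=[]
    for n in names:
        P=np.array([o[0] for o in obs[n]]);q=np.array([o[1] for o in obs[n]])
        r.append((proj(cal[n],st2w(th,P))-q))
    return np.vstack(r)
for nm in (("scene","side"),("scene",),("side",)):
    s=least_squares(lambda t:res(t*[1,1,.01],nm).ravel(),[550,0,0],loss="soft_l1"); th=s.x*[1,1,.01]
    print(nm,th); print(np.round(res(th,nm),1).tolist())
E
python3 fit.py
```

```text
('scene', 'side') [ 5.93775161e+02  5.83148056e+01 -7.65480624e-02]
[[0.2, -1.9], [-0.6, -0.6], [-0.3, -0.5], [-0.6, -0.7], [0.3, -0.6], [0.2, -0.5], [-0.7, -0.8], [-0.3, -2.1], [-0.1, -0.5], [-0.2, -0.5], [-0.1, -0.7], [-0.6, -0.7], [0.2, -0.7], [-0.4, -0.7]]
('scene',) [ 5.95993638e+02  5.67023211e+01 -7.74905754e-02]
[[0.5, -1.3], [-0.3, 0.1], [-0.1, 0.1], [-0.5, 0.1], [0.5, 0.2], [0.4, 0.2], [-0.5, -0.1]]
('side',) [ 5.90980766e+02  6.03258317e+01 -7.30353888e-02]
[[-0.0, -1.1], [0.2, 0.3], [-0.1, 0.1], [0.0, 0.1], [-0.4, 0.0], [0.4, 0.1], [-0.2, 0.1]]
```

```bash
cat > go.py <<'E'
import sys
from h import *
from scipy.spatial.transform import Rotation as Ro
def rel(pos,yaw):
    s=env.state(); R=Ro.from_euler("xyz",s["ee_rot"],degrees=True).as_matrix()
    d=R.T@(np.array(pos)-s["ee_pos"]); dy=(yaw-s["ee_rot"][2]+180)%360-180
    print("t",round(s["time_s"],2),"pos",np.round(s["ee_pos"],1),"rot",np.round(s["ee_rot"],1),"F",np.round(s["force"],1),"w",round(s["gripper_width"],1),"q",np.round(s["qpos"],0))
    print("delta",np.round(d,1),"spin",round(-np.radians(dy),3))
if __name__=="__main__":
    a=list(map(float,sys.argv[1:])); rel(a[:3],a[3])
E
python3 go.py 605 208 290 -4.4
```

```text
t 0.9 pos [ 158.8 -552.7  214. ] rot [180.   0.  16.] F [-0.2  0.7 -0.5] w 91.5 q [-75.  18.  90.  -0.  72.  -1.]
delta [ 638.9 -607.9  -76.1] spin 0.357
```

apply_moves([
  {"jaw":0.3,"delta_pos":[40,-38,-76],"spin":0.1},
  {"jaw":0.3,"delta_pos":[80,-76,-76],"spin":0.357},
  {"jaw":0.3,"delta_pos":[639,-608,-76],"spin":0.357},
  {"jaw":0.3,"delta_pos":[639,-608,-76],"spin":0.357},
  {"jaw":0.3,"delta_pos":[639,-608,-76],"spin":0.357},
  {"jaw":0.3,"delta_pos":[639,-608,-76],"spin":0.357},
  {"jaw":0.3,"delta_pos":[639,-608,-76],"spin":0.357},
  {"jaw":0.3,"delta_pos":[639,-608,-76],"spin":0.357},
])

```text
time_s: 1.9
ee_pos: [397.8, -144.8, 287.7]
ee_rot: [180.0, -0.1, -4.4]
force: [0.8, -1.5, -0.2]
gripper_width: 63.6
```

```bash
python3 go.py 605 208 290 -4.4
```

```text
t 1.9 pos [ 397.8 -144.8  287.7] rot [ 1.8e+02 -1.0e-01 -4.4e+00] F [ 0.8 -1.5 -0.2] w 63.6 q [-22.   2. 100.  -0.  78.  73.]
delta [ 179.4 -367.7   -2.3] spin -0.001
```

apply_moves([
  {"jaw":0.3,"delta_pos":[179,-368,-2],"spin":0},
  {"jaw":0.3,"delta_pos":[179,-368,-2],"spin":0},
  {"jaw":0.3,"delta_pos":[179,-368,-2],"spin":0},
  {"jaw":0.3,"delta_pos":[179,-368,-2],"spin":0},
  {"jaw":0.3,"delta_pos":[179,-368,-2],"spin":0},
  {"jaw":0.3,"delta_pos":[179,-368,-2],"spin":0},
  {"jaw":0.3,"delta_pos":[179,-368,-2],"spin":0},
  {"jaw":0.3,"delta_pos":[179,-368,-2],"spin":0},
])

```text
time_s: 2.9
ee_pos: [605.3, 210.6, 288.3]
ee_rot: [180.0, -0.0, -4.3]
force: [-0.1, -1.3, 0.4]
gripper_width: 63.8
```

```bash
cat > w.py <<'E'
from h import *
import sys
th=np.array([593.8,58.3,-.0765])
c=cams.calibration("wrist"); im=cams.grab_frame("wrist")[:,:,::-1].copy()
cv2.imwrite("pics/%s_raw.png"%sys.argv[1],im)
pts=[(0,150,135),(0,150,146),pol(120,50,107),pol(120,170,107),pol(120,290,107),pol(78,0,97),pol(78,120,97),pol(78,240,97),(0,0,57)]
for p in proj(c,st2w(th,pts)): 
    print(np.round(p,1))
    if abs(p).max()<1000: cv2.drawMarker(im,tuple(int(round(v)) for v in p),(255,255,0),0,8,1)
cv2.imwrite("pics/%s.png"%sys.argv[1],im)
s=env.state();print(np.round(s["ee_pos"],1),s["ee_rot"],c["rvec"],c["tvec"])
for m in spotter.masks_of("wrist","grip"):
    ys,xs=np.nonzero(m["region"]); print(m["confidence"],m["extent"],xs.mean(),ys.mean(),len(xs))
E
python3 w.py w1
```

```text
[324.6 192. ]
[324.7 194. ]
[372.2 125.8]
[416.3 270.7]
[533.1 156.1]
[443.7 125.5]
[384.7 214.4]
[483.5 214.6]
[426.3 181.3]
[604.7 209.  288.8] [ 1.79906572e+02  4.03788711e-03 -4.34441088e+00] [-2.01348806  2.16753237  0.27158919] [253.74262485 522.92984552 607.22080358]
0.71 [314.9, 173.0, 331.9, 213.7] 324.2190476190476 191.03809523809525 525
```

View pics/w1.png

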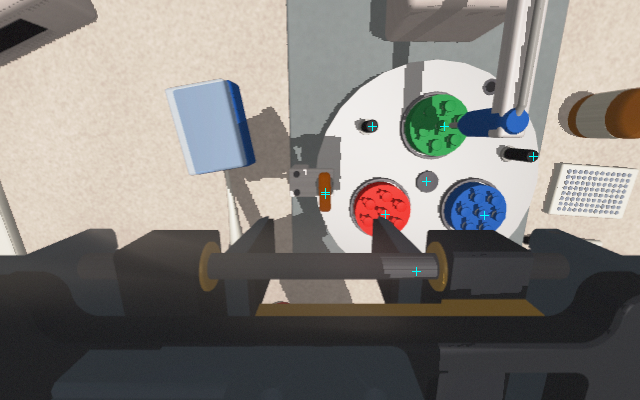

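```bash
python3 go.py 605.2 208 117 -4.4
```

```text
t 3.0 pos [604.3 208.  289.3] rot [179.9  -0.   -4.4] F [-0.9 -0.7 -0.2] w 63.8 q [ 18.  22.  73.  -0.  85. 112.]
delta [  0.8  -0.3 172.3] spin -0.0
```

apply_moves([
  {"jaw":0.3,"delta_pos":[1,0,60],"spin":0},
  {"jaw":0.3,"delta_pos":[1,0,120],"spin":0},
  {"jaw":0.3,"delta_pos":[1,0,150],"spin":0},
  {"jaw":0.3,"delta_pos":[1,0,172],"spin":0},
  {"jaw":0.3,"delta_pos":[1,0,172],"spin":0},
  {"jaw":0.3,"delta_pos":[1,0,172],"spin":0},
  {"jaw":0.65,"delta_pos":[1,0,172],"spin":0},
  {"jaw":0.65,"delta_pos":[1,0,172],"spin":0},
], squeeze=10)

```text
time_s: 4.0
ee_pos: [605.8, 207.8, 118.4]
ee_rot: [179.9, -0.1, -4.4]
force: [-0.5, -0.2, 0.7]
gripper_width: 46.6
```

```bash
python3 go.py 605.2 208 117 -4.4; python3 w.py w2
```

```text
t 4.0 pos [605.8 207.8 118.4] rot [ 1.799e+02 -1.000e-01 -4.400e+00] F [-0.5 -0.2  0.7] w 46.6 q [ 18.  28.  89.  -0.  63. 112.]
delta [-0.6 -0.2  1.4] spin -0.0
[322.1 251.8]
[322. 260.]
[414.2 120.1]
[482.5 373.2]
[716.4 177.1]
[547.2 119.6]
[429.3 278.2]
[604.2 278.1]
[493.5 214.8]
[605.7 207.8 118.1] [ 1.79937544e+02 -9.12138534e-02 -4.40955737e+00] [-2.01177371  2.17140252  0.26982062] [252.67001155 565.55321916 441.50676364]
0.97 [304.0, 210.7, 335.3, 291.8] 320.8203592814371 243.61334473909324 1169
```

View pics/w2_raw.png

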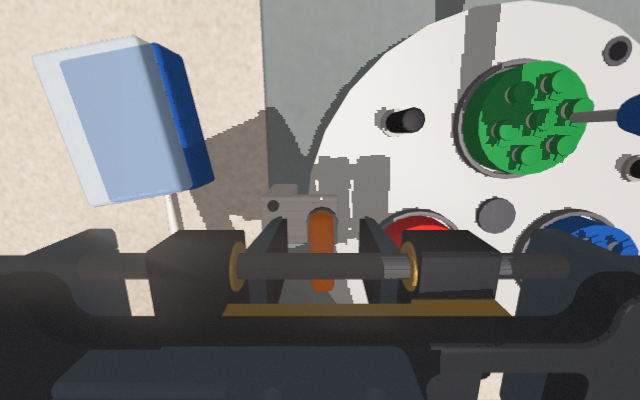

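apply_moves([
  {"jaw":1,"delta_pos":[-0.5,0,1],"spin":0},
  {"jaw":1,"delta_pos":[-0.5,0,1],"spin":0},
  {"jaw":1,"delta_pos":[-0.5,0,1],"spin":0},
  {"jaw":1,"delta_pos":[-0.5,0,1],"spin":0},
  {"jaw":1,"delta_pos":[-0.5,0,1],"spin":0},
  {"jaw":1,"delta_pos":[-0.5,0,1],"spin":0},
  {"jaw":1,"delta_pos":[-0.5,0,1],"spin":0},
  {"jaw":1,"delta_pos":[-0.5,0,1],"spin":0},
], squeeze=40)

```text
time_s: 5.1
ee_pos: [605.2, 208.3, 116.8]
ee_rot: [180.0, -0.1, -4.4]
force: [1.4, 4.4, -1.8]
gripper_width: 14.1
```

apply_moves([
  {"jaw":1,"delta_pos":[0,0,-4],"spin":0},
  {"jaw":1,"delta_pos":[0,0,-8],"spin":0},
  {"jaw":1,"delta_pos":[0,0,-12],"spin":0},
  {"jaw":1,"delta_pos":[0,0,-15],"spin":0},
  {"jaw":1,"delta_pos":[0,0,-16],"spin":0},
  {"jaw":1,"delta_pos":[0,0,-16],"spin":0},
  {"jaw":1,"delta_pos":[0,0,-16],"spin":0},
  {"jaw":1,"delta_pos":[0,0,-16],"spin":0},
])

```text
time_s: 6.1
ee_pos: [605.0, 208.3, 130.8]
ee_rot: [180.0, -0.0, -4.4]
force: [4.0, 4.3, -10.9]
gripper_width: 13.1
```

apply_moves([
  {"jaw":1,"delta_pos":[0,0,-2],"spin":0},
  {"jaw":1,"delta_pos":[0,0,-2.5],"spin":0},
  {"jaw":1,"delta_pos":[0,0,-2.5],"spin":-0.12},
  {"jaw":1,"delta_pos":[0,0,-2.5],"spin":-0.24},
  {"jaw":1,"delta_pos":[0,0,-2.5],"spin":-0.36},
  {"jaw":1,"delta_pos":[0,0,-2.5],"spin":-0.48},
  {"jaw":1,"delta_pos":[0,0,-2.5],"spin":-0.6},
  {"jaw":1,"delta_pos":[0,0,-2.5],"spin":-0.7},
])

```text
time_s: 7.1
ee_pos: [605.3, 207.7, 131.1]
ee_rot: [179.9, 0.1, 35.9]
force: [3.3, 2.7, -12.2]
gripper_width: 13.8
```

```bash
python3 go.py 605.2 208 117 66; python3 w.py w3
```

```text
t 7.1 pos [605.3 207.7 131.1] rot [1.799e+02 1.000e-01 3.590e+01] F [  3.3   2.7 -12.2] w 13.8 q [18. 27. 87. -0. 65. 72.]
delta [ 0.2 -0.3 14.1] spin -0.526
[322.8 242.6]
[322.8 249.6]
[452.7 200.2]
[347.2 410.4]
[583.  378.4]
[525.3 267.5]
[366.8 316.1]
[473.3 397. ]
[436.3 302.5]
[605.3 207.7 131.2] [1.79922131e+02 1.04310233e-01 3.59993264e+01] [-2.59361817  1.3235171   0.16581409] [-187.21350466  584.35781046  461.36837842]
0.6 [305.7, 210.7, 335.5, 291.9] 322.37391987431266 243.6535742340927 1273
```

View pics/w3_raw.png

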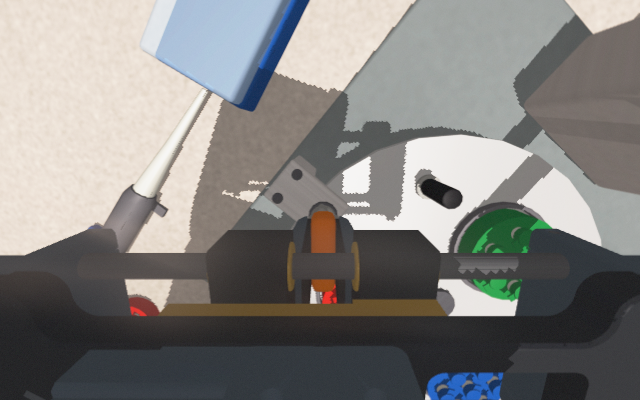

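apply_moves([
  {"jaw":1,"delta_pos":[0,0,-1],"spin":-0.13},
  {"jaw":1,"delta_pos":[0,0,-1],"spin":-0.26},
  {"jaw":1,"delta_pos":[0,0,-1],"spin":-0.4},
  {"jaw":1,"delta_pos":[0,0,-1],"spin":-0.52},
  {"jaw":1,"delta_pos":[0,0,-1],"spin":-0.52},
  {"jaw":1,"delta_pos":[0,0,0],"spin":-0.52},
  {"jaw":0.8,"delta_pos":[0,0,1],"spin":-0.52},
  {"jaw":0.7,"delta_pos":[0,0,1],"spin":-0.52},
])

```text
time_s: 8.2
ee_pos: [605.1, 207.0, 131.2]
ee_rot: [180.0, 0.2, 65.4]
force: [0.6, 0.1, -0.2]
gripper_width: 25.4
```

```bash
python3 go.py 605.2 208 260 66; python3 w.py w4
```

```text
t 8.2 pos [605.1 207.  131.2] rot [180.    0.2  65.4] F [ 0.6  0.1 -0.2] w 25.4 q [18. 27. 88. -0. 65. 43.]
delta [   0.5   -0.2 -128.8] spin -0.01
[323.4 241.7]
[323.4 248.7]
[443.5 261.6]
[248.5 399.3]
[458.  457.4]
[464.7 345.6]
[313.6 323.2]
[362.3 434.7]
[372.5 338.6]
[605.2 207.2 131.3] [1.79949514e+02 1.50329805e-01 6.54524523e+01] [-2.82680851  0.61385119  0.07734608] [-464.34767643  416.94738742  418.90554895]
0.61 [308.5, 210.6, 336.9, 291.7] 323.23569598633645 240.43808710503842 1171
```

View pics/w4_raw.png

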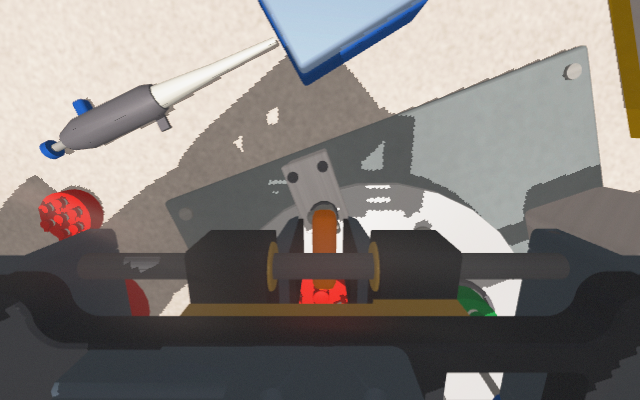

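```bash
python3 go.py 550 70 285 95; python3 go.py 626.1 -57.3 285 95
```

```text
t 8.3 pos [605.2 207.3 131.2] rot [1.799e+02 1.000e-01 6.550e+01] F [-0.6  0.3 -0.3] w 27.2 q [18. 27. 88. -0. 65. 43.]
delta [-148.2    6.9 -153.4] spin -0.516
t 8.3 pos [605.2 207.3 131.2] rot [1.799e+02 1.000e-01 6.550e+01] F [-0.6  0.3 -0.3] w 27.2 q [18. 27. 88. -0. 65. 43.]
delta [-232.4  129.  -153.1] spin -0.516
```

apply_moves([
  {"jaw":0.65,"delta_pos":[0,0,-30],"spin":0},
  {"jaw":0.6,"delta_pos":[0,0,-90],"spin":0},
  {"jaw":0.6,"delta_pos":[0,0,-150],"spin":-0.1},
  {"jaw":0.6,"delta_pos":[-60,0,-154],"spin":-0.25},
  {"jaw":0.6,"delta_pos":[-120,6,-154],"spin":-0.4},
  {"jaw":0.6,"delta_pos":[-160,30,-154],"spin":-0.516},
  {"jaw":0.6,"delta_pos":[-190,80,-154],"spin":-0.516},
  {"jaw":0.6,"delta_pos":[-232,129,-154],"spin":-0.516},
])

```text
time_s: 9.3
ee_pos: [625.8, -56.4, 286.9]
ee_rot: [179.9, 0.2, 95.1]
force: [0.0, 0.7, -0.1]
gripper_width: 36.3
```

```bash
python3 go.py 626.1 -57.3 285 95; python3 w.py w5
```

```text
t 9.3 pos [625.8 -56.4 286.9] rot [179.9   0.2  95.1] F [ 0.   0.7 -0.1] w 36.3 q [ -6.  21.  75.  -0.  84. -11.]
delta [-0.9  0.2  1.9] spin 0.001
[326.7 -79.6]
[326.9 -88.5]
[385.8  15.8]
[205.9  53.3]
[323.5 188.4]
[368.2 102.9]
[280.9  24.1]
[267.3 142.3]
[307.3  95.9]
[628.5 -64.6 285.8] [179.87656174   0.59289129  94.72673886] [-2.88588379 -0.12854957 -0.01784846] [-617.86766256 -155.1621354   431.29199085]
0.42 [335.4, 73.8, 400.8, 140.1] 361.36953858717845 106.06288280930993 2449
```

View pics/w5.png

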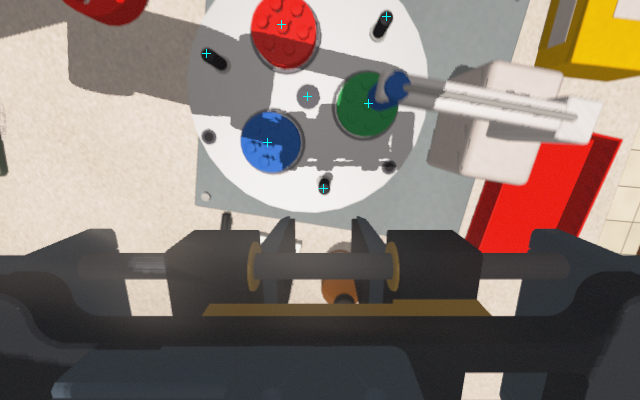

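```bash
python3 - <<'E'
from h import *
from scipy.optimize import least_squares
def back(n,px,z):
    c=cams.calibration(n); return least_squares(lambda v:(proj(c,[v[0],v[1],z])-px).ravel(),[600,-100]).x
print(back("scene",[274,278],130),back("side",[345,137],130))
E
python3 go.py 626.1 -57.3 80 98
```

```text
[ 678.33424202 -216.90857955] [ 658.7593254 -202.3710891]
t 9.4 pos [626.8 -60.8 285.4] rot [-180.     0.3   94.7] F [-0.6  0.6  0.3] w 36.6 q [ -6.  22.  75.  -0.  84. -11.]
delta [  4.7  -0.4 205.4] spin -0.058
```

apply_moves([
  {"jaw":0.6,"delta_pos":[4,0,50],"spin":-0.05},
  {"jaw":0.6,"delta_pos":[4,0,100],"spin":-0.05},
  {"jaw":0.6,"delta_pos":[4,0,135],"spin":-0.05},
  {"jaw":0.6,"delta_pos":[4,0,160],"spin":-0.05},
  {"jaw":0.6,"delta_pos":[4,0,180],"spin":-0.05},
  {"jaw":0.6,"delta_pos":[4,0,200],"spin":-0.05},
  {"jaw":0.6,"delta_pos":[4,0,205],"spin":-0.05},
  {"jaw":0.6,"delta_pos":[4,0,205],"spin":-0.05},
])

```text
time_s: 10.4
ee_pos: [626.6, -57.7, 80.9]
ee_rot: [-180.0, 0.3, 97.5]
force: [0.4, 0.5, -0.7]
gripper_width: 36.8
```

```bash
python3 go.py 626.1 -57.3 80 98; python3 w.py w6
```

```text
t 10.4 pos [626.6 -57.7  80.9] rot [-180.     0.3   97.5] F [ 0.4  0.5 -0.7] w 36.8 q [ -6.  29.  93.  -0.  58. -13.]
delta [ 0.5 -0.4  0.9] spin -0.008
[ 386.3 -740.3]
[ 398.5 -907.2]
[ 521.9 -192.5]
[  18.4 -100.3]
[323.5 258.2]
[440.7  64.2]
[ 227.9 -167. ]
[197.4 147.9]
[297.  51.]
[626.9 -57.8  81.3] [179.95600128   0.34555406  97.54159161] [-2.87962588 -0.19122192 -0.02412053] [-612.68317213 -131.08138308  225.09921088]
```

View pics/w6_raw.png

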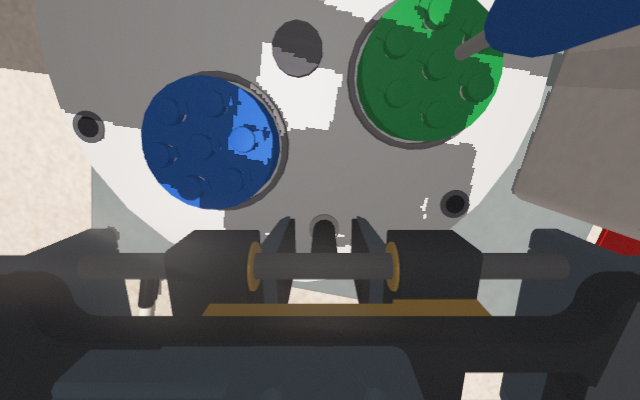

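```bash
cat > arc.py <<'E'
from h import *; import sys
from scipy.spatial.transform import Rotation as Ro
th=np.array([593.8,58.3]);R0=120.
phis=list(map(float,sys.argv[1].split(","))); yo=list(map(float,sys.argv[2].split(",")))
s=env.state(); R=Ro.from_euler("xyz",s["ee_rot"],degrees=True).as_matrix()
d=s["ee_pos"][:2]-th; print("now phi",np.degrees(np.arctan2(d[1],d[0])),"r",np.hypot(*d),s["ee_pos"],s["ee_rot"][2],s["gripper_width"],s["force"])
for p,y in zip(phis,yo):
    a=np.radians(p); t=np.r_[th+R0*np.array([np.cos(a),np.sin(a)]),81]
    dy=(y-s["ee_rot"][2]+180)%360-180
    print(p,np.round(R.T@(t-s["ee_pos"]),1).tolist(),round(-np.radians(dy),3))
E
python3 arc.py -74.4,-74.4,-74.4,-76,-80,-85,-90,-95 97,97,97,96,92,87,83,78
```

```text
now phi -73.9893140625166 r 120.87872424314273 [627.14036247 -57.88987135  81.53181811] 97.53921696931768 36.13427811496577 [ 0.24211731 -0.03611091 -0.0772992 ]
-74.4 [0.7, -1.0, 0.5] 0.009
-74.4 [0.7, -1.0, 0.5] 0.009
-74.4 [0.7, -1.0, 0.5] 0.009
-76.0 [0.3, -4.3, 0.5] 0.027
-80.0 [-0.3, -12.7, 0.5] 0.097
-85.0 [-0.3, -23.1, 0.5] 0.184
-90.0 [0.6, -33.6, 0.5] 0.254
-95.0 [2.4, -43.9, 0.5] 0.341
```

apply_moves([
  {"jaw":0.79,"delta_pos":[0.7,-1,0.5],"spin":0.01},
  {"jaw":0.79,"delta_pos":[0.7,-1,0.5],"spin":0.01},
  {"jaw":0.79,"delta_pos":[0.7,-1,0.5],"spin":0.01},
  {"jaw":0.79,"delta_pos":[0.3,-4.3,0.5],"spin":0.03},
  {"jaw":0.79,"delta_pos":[-0.3,-12.7,0.5],"spin":0.1},
  {"jaw":0.79,"delta_pos":[-0.3,-23.1,0.5],"spin":0.18},
  {"jaw":0.79,"delta_pos":[0.6,-33.6,0.5],"spin":0.25},
  {"jaw":0.79,"delta_pos":[2.4,-43.9,0.5],"spin":0.34},
], squeeze=10)

```text
time_s: 11.5
ee_pos: [584.0, -61.3, 81.2]
ee_rot: [179.7, 0.3, 77.8]
force: [2.1, 0.5, 0.2]
gripper_width: 19.2
```

```bash
python3 arc.py -100,-105,-110,-115,-120,-125,-130,-135 73,68,63,58,53,48,43,38;python3 w.py w7; python3 -c "
from h import *
cv2.imwrite('pics/side1.png',cams.grab_frame('side')[:,:,::-1])"
```

```text
now phi -94.66508207356829 r 119.98699048921657 [584.04132488 -61.28949012  81.21319397] 77.83831497415079 19.166478113864223 [2.1110873  0.48716269 0.15903482]
-100.0 [-1.0, -11.1, 0.2] 0.084
-105.0 [-0.9, -21.6, 0.1] 0.172
-110.0 [0.1, -32.0, 0.0] 0.259
-115.0 [2.0, -42.3, -0.0] 0.346
-120.0 [4.7, -52.4, -0.1] 0.434
-125.0 [8.4, -62.2, -0.2] 0.521
-130.0 [12.9, -71.7, -0.3] 0.608
-135.0 [18.1, -80.7, -0.3] 0.695
[ 173.  -748.1]
[ 144.5 -916.2]
[ 455.8 -287.6]
[26.5  9. ]
[396.5 237.1]
[451.   5.]
[ 180.4 -129.3]
[243.6 173.9]
[299.2  51.4]
[581.9 -61.1  81.1] [179.84991808   0.29952016  77.74155031] [-2.87106142  0.30556617  0.0306273 ] [-583.7545229    65.62355435  273.13626554]
0.39 [556.9, 0.0, 639.1, 113.7] 598.6605823554976 57.15210777922643 9204
```

View pics/w7_raw.png

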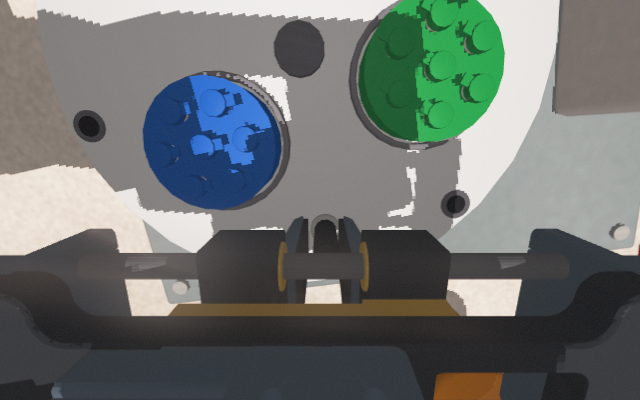

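View pics/side1.png

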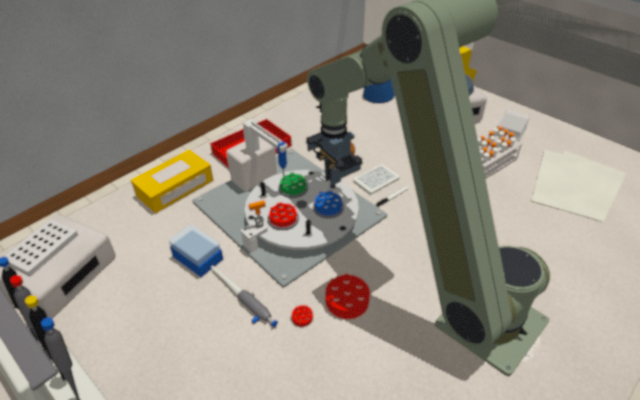

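Disc is turning with the peg still caged (wrist px (324,230)) and the green rack is moving off the nozzle. Continuing.

apply_moves([
  {"jaw":0.79,"delta_pos":[-1,-11.1,0],"spin":0.08},
  {"jaw":0.79,"delta_pos":[-0.9,-21.6,0],"spin":0.17},
  {"jaw":0.79,"delta_pos":[0.1,-32,0],"spin":0.26},
  {"jaw":0.79,"delta_pos":[2,-42.3,0],"spin":0.35},
  {"jaw":0.79,"delta_pos":[4.7,-52.4,0],"spin":0.43},
  {"jaw":0.79,"delta_pos":[8.4,-62.2,0],"spin":0.52},
  {"jaw":0.79,"delta_pos":[12.9,-71.7,0],"spin":0.61},
  {"jaw":0.79,"delta_pos":[18.1,-80.7,0],"spin":0.69},
])

```text
time_s: 12.65
ee_pos: [509.2, -27.3, 81.3]
ee_rot: [179.5, 0.0, 38.5]
force: [2.7, -0.6, 0.6]
gripper_width: 19.3
```

```bash
python3 arc.py -140,-145,-150,-155,-160,-165,-170,-174 33,28,23,18,13,8,4,0
```

```text
now phi -134.66745340892504 r 120.40036452375814 [509.15964864 -27.32860911  81.28193075] 38.511995007800856 19.333632600445725 [ 2.73553863 -0.59982956  0.64427521]
-140.0 [-0.4, -11.2, 0.2] 0.096
-145.0 [-0.2, -21.7, 0.1] 0.183
-150.0 [0.9, -32.1, 0.0] 0.271
-155.0 [2.9, -42.3, -0.1] 0.358
-160.0 [5.8, -52.4, -0.2] 0.445
-165.0 [9.5, -62.2, -0.3] 0.533
-170.0 [14.1, -71.6, -0.3] 0.602
-174.0 [18.4, -78.8, -0.4] 0.672
```

apply_moves([
  {"jaw":0.79,"delta_pos":[-0.4,-11.2,0],"spin":0.1},
  {"jaw":0.79,"delta_pos":[-0.2,-21.7,0],"spin":0.18},
  {"jaw":0.79,"delta_pos":[0.9,-32.1,0],"spin":0.27},
  {"jaw":0.79,"delta_pos":[2.9,-42.3,0],"spin":0.36},
  {"jaw":0.79,"delta_pos":[5.8,-52.4,0],"spin":0.44},
  {"jaw":0.79,"delta_pos":[9.5,-62.2,0],"spin":0.53},
  {"jaw":0.79,"delta_pos":[14.1,-71.6,0],"spin":0.6},
  {"jaw":0.79,"delta_pos":[18.4,-78.8,0],"spin":0.67},
])

```text
time_s: 13.65
ee_pos: [474.3, 45.4, 80.8]
ee_rot: [179.5, -0.2, 0.1]
force: [-0.6, -2.5, 1.7]
gripper_width: 19.2
```

```bash
python3 arc.py -178,-182,-186,-190,-193,-195,-195.2,-195.2 -4,-8,-12,-14,-16,-17,-17,-17
```

```text
now phi -173.81614433977612 r 120.15684325902505 [474.34230667  45.35679765  80.81964868] 0.1101922778034512 19.197361291146127 [-0.55850067 -2.49649351  1.70415314]
-178.0 [-0.5, -8.8, -0.3] 0.072
-182.0 [-0.4, -17.1, -0.3] 0.142
-186.0 [0.2, -25.5, -0.4] 0.211
-190.0 [1.3, -33.8, -0.5] 0.246
-193.0 [2.6, -39.9, -0.5] 0.281
-195.0 [3.6, -44.0, -0.5] 0.299
-195.2 [3.7, -44.4, -0.5] 0.299
-195.2 [3.7, -44.4, -0.5] 0.299
```

apply_moves([
  {"jaw":0.79,"delta_pos":[-0.5,-8.8,0],"spin":0.07},
  {"jaw":0.79,"delta_pos":[-0.4,-17.1,0],"spin":0.14},
  {"jaw":0.79,"delta_pos":[0.2,-25.5,0],"spin":0.21},
  {"jaw":0.79,"delta_pos":[1.3,-33.8,0],"spin":0.25},
  {"jaw":0.79,"delta_pos":[2.6,-39.9,0],"spin":0.28},
  {"jaw":0.79,"delta_pos":[3.6,-44,0],"spin":0.3},
  {"jaw":0.79,"delta_pos":[3.7,-44.4,0],"spin":0.3},
  {"jaw":0.79,"delta_pos":[3.7,-44.4,0],"spin":0.3},
])

```text
time_s: 14.65
ee_pos: [478.0, 89.7, 80.4]
ee_rot: [179.6, -0.4, -17.1]
force: [-0.9, -0.0, 0.3]
gripper_width: 19.5
```

```bash
python3 arc.py -195.2 -17; python3 w.py w8
python3 - <<'E'
from h import *
for n in ("scene","side"):
    im=cams.grab_frame(n)[:,:,::-1]; cv2.imwrite(f"pics/{n}2.png",im)
    for t in ["red_rack_center","green_rack_center","blue_rack_center"]:
        for m in spotter.masks_of(n,t)[:3]:
            ys,xs=np.nonzero(m["region"]); print(n,t,round(m["confidence"],2),len(xs),np.round([xs.mean(),ys.mean()],1))
a=cv2.imread("pics/scene2.png")[140:320,230:480]; b=cv2.imread("pics/side2.png")[110:290,190:390]
cv2.imwrite("pics/c2.png",cv2.resize(a,None,fx=3,fy=3,interpolation=2)); cv2.imwrite("pics/c3.png",cv2.resize(b,None,fx=3,fy=3,interpolation=2))
E
```

```text
now phi 164.82891319805017 r 120.00172645496639 [477.98049208  89.70471204  80.36318832] -17.057379247981117 19.517306093340423 [-0.9403482  -0.01297185  0.32243743]
-195.2 [0.0, -0.1, -0.6] -0.001
[-64.   83.6]
[-106.2   78.1]
[  53.7 -133.6]
[325.1 258.1]
[ 559.9 -159.8]
[ 273.2 -172.2]
[208.7 136. ]
[458.2  77.3]
[315.6  50.2]
[478.   89.7  80.4] [179.61414292  -0.37813484 -17.06700539] [-1.7699542   2.39443813  0.28694271] [224.43567373 422.92135505 365.46157681]
0.57 [21.0, 93.2, 40.8, 99.6] 32.371428571428574 95.88571428571429 105
scene red_rack_center 0.62 149 [294.6 179.8]
scene red_rack_center 0.6 693 [357.7 233. ]
scene red_rack_center 0.59 647 [306.1 221.3]
scene green_rack_center 0.58 705 [306.7 221. ]
scene blue_rack_center 0.87 568 [343.  199.3]
side red_rack_center 0.98 451 [282.9 186.3]
side red_rack_center 0.85 428 [302.1 315.7]
side red_rack_center 0.76 1652 [347.  296.6]
side green_rack_center 0.45 2737 [255.5 156.9]
side blue_rack_center 0.58 466 [290.1 219.9]
side blue_rack_center 0.28 123 [389.7 197.4]
```

View pics/c2.png

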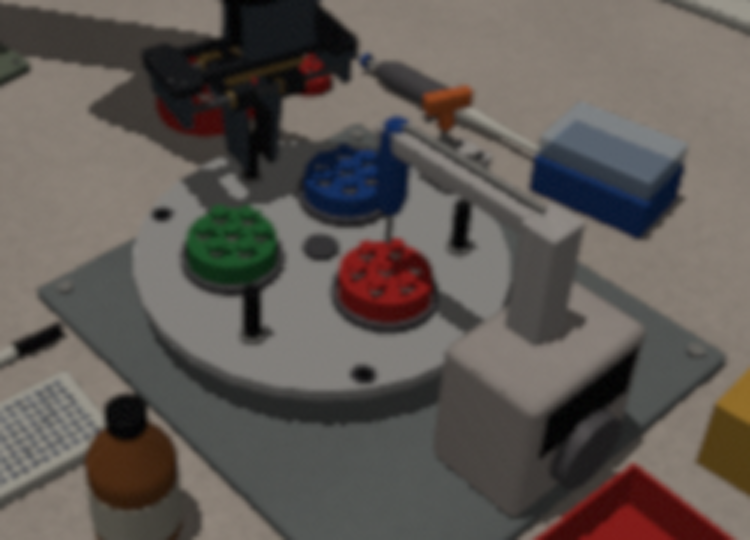

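View pics/c3.png

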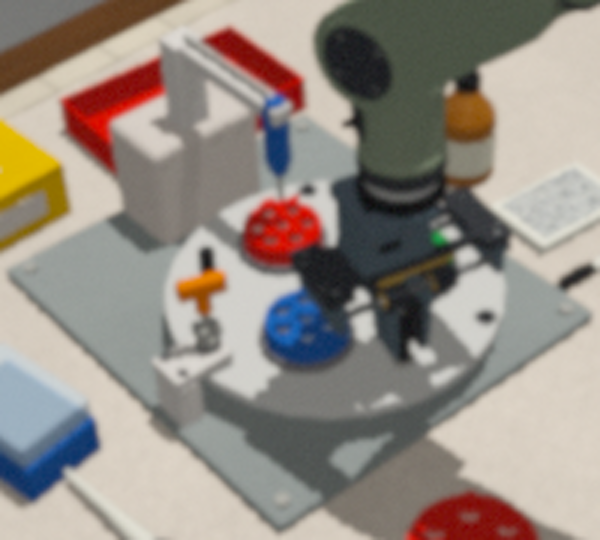

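View pics/w8_raw.png

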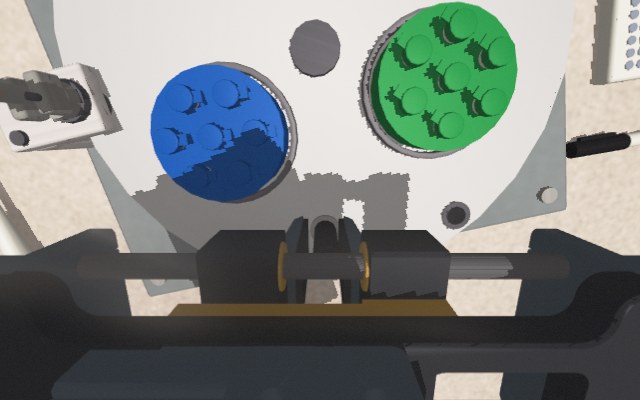

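```bash
cat > cmp.py <<'E'
from h import *; import sys
from scipy.ndimage import shift
from scipy.optimize import minimize
A=cv2.cvtColor(cv2.imread("pics/scene0.png"),6).astype(float);B=cv2.cvtColor(cv2.imread(f"pics/{sys.argv[1]}.png"),6).astype(float)
c=cams.calibration("scene");th=np.array([593.8,58.3,-.0765])
def J(r,d,z): return (proj(c,st2w(th,pol(r,d+.5,z)))-proj(c,st2w(th,pol(r,d-.5,z))))[0]
items={"peg_a":(383.7,215.3,5,8,120,50,82),"peg_c":(313.7,244,5,8,120,290,82),"hole_L":(284,211,7,5,150,210,57),"hole_B":(350.8,264.5,8,5,150,-30,57),"hub":(337,222.3,8,6,0,0,57),"base":(410,330,1,1,0,0,57)}
for k,(u,v,w,h,r,d,z) in items.items():
    u,v=int(round(u)),int(round(v)); a=A[v-h:v+h+1,u-w:u+w+1]
    f=lambda s:((shift(B,(-s[1],-s[0]),order=3,mode="nearest")[v-h:v+h+1,u-w:u+w+1]-a)**2).mean() if 0 else ((cv2.warpAffine(B,np.float64([[1,0,-s[0]],[0,1,-s[1]]]),(640,400),flags=cv2.INTER_CUBIC)[v-h:v+h+1,u-w:u+w+1]-a)**2).mean()
    s=minimize(f,[.1,.1],method="Nelder-Mead",options=dict(initial_simplex=[[0,0],[.5,0],[0,.5]])); j=J(r,d,z) if r else None
    print(k,np.round(s.x,2),round(s.fun,1),"deg",None if j is None else round(s.x@j/(j@j),2))
E
python3 cmp.py scene2
```

```text
peg_a [-0.03 -0.3 ] 11.1 deg 0.56
peg_c [ 0.25 -0.01] 17.7 deg 0.28
hole_L [-0.14  0.22] 14.4 deg 0.37
hole_B [0.5 0. ] 16.5 deg 0.45
hub [ 0.05 -0.01] 9.3 deg None
base [-0.22  0.11] 0.7 deg None
```

```bash
python3 go.py 605.2 207.5 240 65.5
```

```text
t 15.15 pos [478.   89.7  80.4] rot [179.6  -0.4 -17.1] F [-0.6 -0.8 -0.7] w 19.2 q [ 10.  18. 112.  -1.  50. 117.]
delta [  88.  -148.9 -160. ] spin -1.441
```

apply_moves([
  {"jaw":0.7,"delta_pos":[0,0,0],"spin":0},
  {"jaw":0.65,"delta_pos":[0,0,0],"spin":0},
  {"jaw":0.6,"delta_pos":[0,0,-30],"spin":0},
  {"jaw":0.6,"delta_pos":[0,0,-90],"spin":0},
  {"jaw":0.6,"delta_pos":[0,0,-150],"spin":-0.15},
  {"jaw":0.6,"delta_pos":[20,-35,-160],"spin":-0.33},
  {"jaw":0.6,"delta_pos":[45,-75,-160],"spin":-0.5},
  {"jaw":0.6,"delta_pos":[70,-120,-160],"spin":-0.68},
])

```text
time_s: 16.15
ee_pos: [580.6, 186.0, 240.8]
ee_rot: [179.4, -0.1, 22.2]
force: [1.3, -0.0, -0.2]
gripper_width: 36.3
```

```bash
python3 go.py 605.2 207.5 240 65.5
```

```text
t 16.15 pos [580.6 186.  240.8] rot [ 1.794e+02 -1.000e-01  2.220e+01] F [ 1.3 -0.  -0.2] w 36.3 q [17. 21. 82. -1. 77. 85.]
delta [ 30.9 -10.6   0.8] spin -0.756
```

apply_moves([
  {"jaw":0.6,"delta_pos":[31,-10.6,1],"spin":-0.17},
  {"jaw":0.6,"delta_pos":[31,-10.6,1],"spin":-0.34},
  {"jaw":0.6,"delta_pos":[31,-10.6,1],"spin":-0.5},
  {"jaw":0.6,"delta_pos":[31,-10.6,1],"spin":-0.67},
  {"jaw":0.6,"delta_pos":[31,-10.6,1],"spin":-0.756},
  {"jaw":0.6,"delta_pos":[31,-10.6,1],"spin":-0.756},
  {"jaw":0.6,"delta_pos":[31,-10.6,1],"spin":-0.756},
  {"jaw":0.6,"delta_pos":[31,-10.6,1],"spin":-0.756},
])

```text
time_s: 17.15
ee_pos: [605.3, 207.6, 239.8]
ee_rot: [179.5, 0.3, 65.5]
force: [0.7, -0.0, 0.1]
gripper_width: 36.6
```

```bash
python3 go.py 605.2 207.5 130 65.5; python3 w.py w9; python3 -c "
from h import *
cv2.imwrite('pics/scene3.png',cams.grab_frame('scene')[:,:,::-1])"; python3 cmp.py scene3
```

```text
t 17.15 pos [605.3 207.6 239.8] rot [179.5   0.3  65.5] F [ 0.7 -0.   0.1] w 36.6 q [18. 23. 78. -1. 78. 43.]
delta [  0.4  -1.  109.8] spin -0.001
[322.3 201.3]
[322.4 204.1]
[402.3 218.8]
[269.8 319.7]
[418.3 364.2]
[420.6 281.1]
[315.4 264.8]
[350.2 349.7]
[358.  283.4]
[605.3 207.6 239.8] [179.48725848   0.27827178  65.47365989] [-2.82359517  0.61424488  0.06598197] [-466.53108454  390.59738453  521.04395264]
0.57 [311.2, 179.5, 329.7, 228.2] 322.2950819672131 203.80774962742177 671
peg_a [-0.02 -0.35] 7.7 deg 0.65
peg_c [0.26 0.  ] 15.8 deg 0.29
hole_L [-0.14  0.21] 8.7 deg 0.37
hole_B [ 0.51 -0.03] 12.4 deg 0.46
hub [0.07 0.  ] 5.3 deg None
base [ 0.17 -0.21] 0.7 deg None
```

View pics/w9.png

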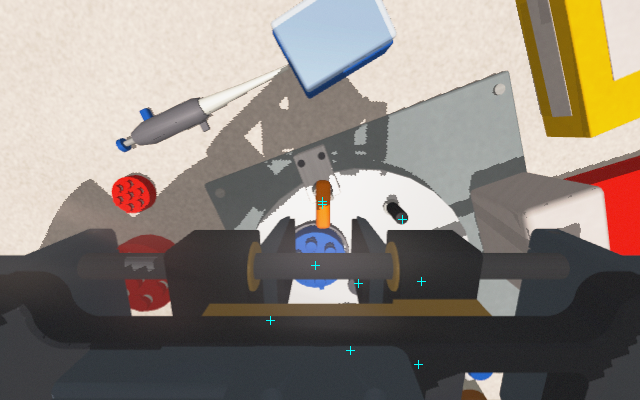

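apply_moves([
  {"jaw":0.6,"delta_pos":[0.4,-1,50],"spin":0},
  {"jaw":0.6,"delta_pos":[0.4,-1,90],"spin":0},
  {"jaw":0.6,"delta_pos":[0.4,-1,110],"spin":0},
  {"jaw":0.6,"delta_pos":[0.4,-1,110],"spin":0},
  {"jaw":0.6,"delta_pos":[0.4,-1,110],"spin":0},
  {"jaw":0.8,"delta_pos":[0.4,-1,110],"spin":0},
  {"jaw":1,"delta_pos":[0.4,-1,110],"spin":0},
  {"jaw":1,"delta_pos":[0.4,-1,110],"spin":0},
], squeeze=40)

```text
time_s: 18.3
ee_pos: [605.8, 207.6, 130.6]
ee_rot: [179.4, 0.2, 65.5]
force: [1.3, -0.0, 1.5]
gripper_width: 14.0
```

```bash
python3 go.py 605.2 207.7 133 -4.4
```

```text
t 18.3 pos [605.8 207.6 130.6] rot [179.4   0.2  65.5] F [ 1.3 -0.   1.5] w 14.0 q [18. 27. 88. -1. 65. 43.]
delta [-0.1 -0.6 -2.4] spin 1.22
```

apply_moves([
  {"jaw":1,"delta_pos":[0,0,-2],"spin":0},
  {"jaw":1,"delta_pos":[0,0,-4],"spin":0},
  {"jaw":1,"delta_pos":[0,0,-4],"spin":0.15},
  {"jaw":1,"delta_pos":[0,0,-4],"spin":0.3},
  {"jaw":1,"delta_pos":[0,0,-4],"spin":0.45},
  {"jaw":1,"delta_pos":[0,0,-4],"spin":0.6},
  {"jaw":1,"delta_pos":[0,0,-4],"spin":0.75},
  {"jaw":1,"delta_pos":[0,0,-4],"spin":0.9},
])

```text
time_s: 19.3
ee_pos: [604.8, 208.1, 132.9]
ee_rot: [179.5, -0.2, 13.6]
force: [3.7, 1.2, -11.1]
gripper_width: 13.7
```

```bash
python3 go.py 605.2 207.7 133 -4.4
```

```text
t 19.3 pos [604.8 208.1 132.9] rot [179.5  -0.2  13.6] F [  3.7   1.2 -11.1] w 13.7 q [18. 27. 88. -1. 65. 95.]
delta [ 0.3  0.5 -0.1] spin 0.314
```

Now twist the rest of the way and let the pin down slowly.

apply_moves([
  {"jaw":1,"delta_pos":[0.3,0.3,0],"spin":0.16},
  {"jaw":1,"delta_pos":[0.3,0.3,0],"spin":0.314},
  {"jaw":1,"delta_pos":[0.3,0.3,0],"spin":0.314},
  {"jaw":1,"delta_pos":[0.3,0.3,3],"spin":0.314},
  {"jaw":1,"delta_pos":[0.3,0.3,7],"spin":0.314},
  {"jaw":1,"delta_pos":[0.3,0.3,11],"spin":0.314},
  {"jaw":1,"delta_pos":[0.3,0.3,15],"spin":0.314},
  {"jaw":1,"delta_pos":[0.3,0.3,15],"spin":0.314},
])

```text
time_s: 20.3
ee_pos: [605.1, 208.3, 118.1]
ee_rot: [179.7, -0.3, -4.4]
force: [0.5, 5.1, -6.4]
gripper_width: 13.8
```

```bash
python3 go.py 605.2 207.7 133 -4.4; python3 w.py w10
```

```text
t 20.3 pos [605.1 208.3 118.1] rot [179.7  -0.3  -4.4] F [ 0.5  5.1 -6.4] w 13.8 q [ 18.  28.  89.  -0.  63. 113.]
delta [  0.3   0.6 -14.9] spin 0.001
[322.9 250.7]
[323.  258.8]
[414.8 118.9]
[483.  372.5]
[715. 176.]
[547.2 118.7]
[429.8 277.4]
[603.9 277. ]
[493.5 214.1]
[605.1 208.3 118.1] [179.67144193  -0.28237311  -4.37139932] [-2.0112814   2.17053387  0.26164727] [252.0905769  565.47008192 440.76327943]
0.6 [306.2, 210.9, 334.2, 291.1] 321.9806607574537 242.48831587429493 1241
```

View pics/w10_raw.png

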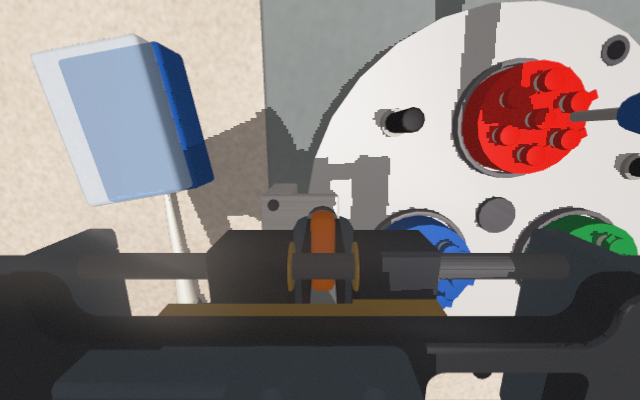

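apply_moves([
  {"jaw":1,"delta_pos":[0,0,1],"spin":0},
  {"jaw":0.8,"delta_pos":[0,0,1],"spin":0},
  {"jaw":0.7,"delta_pos":[0,0,1],"spin":0},
  {"jaw":0.6,"delta_pos":[0,0,1],"spin":0},
  {"jaw":0.6,"delta_pos":[0,0,0],"spin":0},
  {"jaw":0.5,"delta_pos":[0,0,-30],"spin":0},
  {"jaw":0.5,"delta_pos":[0,0,-90],"spin":0},
  {"jaw":0.5,"delta_pos":[0,0,-140],"spin":0},
])

```text
time_s: 21.4
ee_pos: [604.6, 209.0, 260.3]
ee_rot: [179.7, -0.4, -4.4]
force: [0.7, 0.7, -0.1]
gripper_width: 45.4
```

apply_moves([
  {"jaw":0.5,"delta_pos":[-60,0,-20],"spin":0},
  {"jaw":0.5,"delta_pos":[-120,0,-20],"spin":0},
  {"jaw":0.5,"delta_pos":[-150,0,-20],"spin":0},
  {"jaw":0.5,"delta_pos":[-150,0,-20],"spin":0},
  {"jaw":0.5,"delta_pos":[-150,0,-20],"spin":0},
  {"jaw":0.5,"delta_pos":[-150,0,-20],"spin":0},
  {"jaw":0.5,"delta_pos":[-150,0,-20],"spin":0},
  {"jaw":0.5,"delta_pos":[-150,0,-20],"spin":0},
])

```text
time_s: 22.4
ee_pos: [455.4, 220.4, 279.1]
ee_rot: [179.7, -0.3, -4.4]
force: [0.1, -0.1, 0.3]
gripper_width: 45.7
```

```bash
python3 w.py w11
python3 - <<'E'
from h import *
for n in ("scene","side"):
    im=cams.grab_frame(n)[:,:,::-1]; cv2.imwrite(f"pics/{n}4.png",im)
    for m in spotter.masks_of(n,"grip")[:1]:
        ys,xs=np.nonzero(m["region"]); print(n,round(m["confidence"],2),len(xs),np.round(m["extent"]),np.round([xs.mean(),ys.mean()],1))
a=cv2.imread("pics/scene4.png")[140:260,300:430]; a0=cv2.imread("pics/scene0.png")[140:260,300:430]
b=cv2.imread("pics/side4.png")[130:250,220:350]; b0=cv2.imread("pics/side0.png")[130:250,220:350]
cv2.imwrite("pics/f.png",cv2.resize(np.vstack([np.hstack([a0,a]),np.hstack([b0,b])]),None,fx=2.4,fy=2.4,interpolation=2))
E
python3 cmp.py scene4
```

```text
[322.8  52.1]
[322.8  48.9]
[377.1 -19.8]
[426.9 164.2]
[560.8  19.3]
[458.6 -15.4]
[391.1  97.2]
[502.9  97.4]
[436.9  69.6]
[455.3 220.5 279.1] [179.66040757  -0.3258754   -4.39133745] [-2.01108255  2.17140823  0.26065639] [252.17972266 380.88971632 560.17619199]
0.74 [311.2, 26.5, 330.3, 76.7] 321.75 51.34852941176471 680
scene 0.46 136 [372. 171. 388. 188.] [378.1 178.5]
side 0.47 137 [249. 204. 264. 219.] [257.4 210.4]
peg_a [-0.03 -0.33] 5.6 deg 0.61
peg_c [0.16 0.  ] 10.3 deg 0.18
hole_L [-0.09  0.13] 2.2 deg 0.23
hole_B [0.18 0.01] 9.0 deg 0.16
hub [ 0.04 -0.01] 2.0 deg None
base [ 0.3  -0.32] 0.8 deg None
```

View pics/f.png

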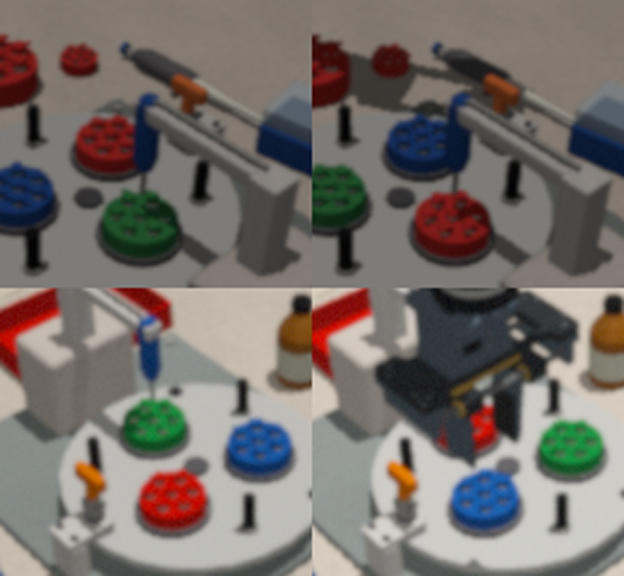

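```bash
python3 -c "
from workcell import env
print(env.job_done(), env.state()['time_s'])"
```

```text
the job is handed in; nothing more can be done
the job is handed in; nothing more can be done
```

The red rack (the middle-sized one, on the disc) is under the nozzle with the carousel locked there, and the job is handed in at about 23 s on the robot's clock. No verdict came back.

I pulled the plunger up and twisted the grip 1.22 rad, and it stayed out. I then turned the carousel 120° clockwise by peg c, twisted the grip back and let the pin down.

Last checks, compared with the starting pictures:
- **Plunger:** the grip was back at its starting pixels, at (378.1, 178.5) in the scene view and (257.4, 210.4) in the side view. Both match the start to 0.1 px, so the pin is home with the bar along its slot.
- **Carousel:** the two holes and peg c came out 0.16 to 0.23° off the locked position. Peg a gave 0.61° and hardly changed when the pin dropped. I took peg a's figure as measuring error, and the carousel seated within tolerance.
- **Racks and robot:** all three racks looked seated in the scene and side views, though in the last side view the gripper partly hid the red one. The arm was clear of everything, reading about 0 N.
- **Not measured:** I did not check the bystanders or the dispenser for movement, but the pictures gave no sign of any. The wrist force at the end of each move stayed under about 13 N.

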